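# Roll the brass sample bar into the V-rest

## Robot

A 6-joint arm with a two-finger parallel gripper is mounted at the origin on the work surface. World frame = base frame: x ahead of the robot, y to its left, z up, the work surface at z = 0. Lengths are in m, angles in degrees, forces in N, time in s.
With the tool pointing down it reaches from about 0.325 to 0.875 m from the base axis. Payload 4.4 kg.
Tool frame: the origin (TCP) lies on the mounting face of the last link; the fingertips stand 173 mm ahead of it and the grasp point (between the pads) lies 155 mm ahead of it (r.tips_ahead is the distance from the TCP to the fingertips, in m); z points along the fingers, y is the direction in which the jaws open and shut (so a half turn about z gives the same grasp; the last joint's range is limited). The gripper opens to 85 mm and grips with 20 to 120 N. Pads are 22 mm wide; open, the fingers measure 114 mm over their backs; the gripper's body (76 mm by 85 mm) begins 54 mm behind the grasp point. The pads swing forward as they close: fully open they stand 13 mm farther back than shut.
Start: joints at [65.403, 11.837, 88.321, -0, 79.842, -8.623], TCP at [0.158, 0.553, 0.405] pointing down, gripper open.
Joint ranges: [-156.59, 156.59], [-49.26, 127.26], [12.9, 141.05], [-63.56, 243.56], [4.71, 150.69], [-161.64, 161.64]. Speed limits (degrees/s): [159.86, 159.86, 180, 180, 180, 180].

## Interface

Orientations are given as [roll, pitch, yaw] about the fixed x, y, z axes, in that order (R = Rz(yaw) Ry(pitch) Rx(roll)).
In Python, from cell import r, cams gives the robot as it stands.
- The arm moves only by the shell command python3 -m crank 'ROWS'. ROWS is JSON, a list that holds one entry, the list of rows, each a list of 5 numbers: the shift along the tool's x, y, z in cm, then the turn about the tool's z in units of 6 degrees (1.0 is 6 degrees), then the finger opening in cm, from 0 to 8.54. A call has 1 to 8 rows; each row is the pose to reach, as a shift and turn from the pose commanded when the call began, along the tool's axes at that moment; what a row does not reach only later rows make up. A row lasts 1/12 s, in which the tool goes at most 41.7 mm and 7.16 degrees, less where a joint would pass 70% of its speed; a pose out of reach is approached as far as the arm can. A call with a gripper value outside its range is refused whole. The fingers move at their own pace and stop on an object; the grip force is fixed at half the most. Time passes only in rows, so rows that repeat a pose let the fingers close. It gives the time, the measured TCP pose, the force and the opening at its end, in the units of the state.
- r.sense(): the state, without advancing time (a new reading comes with each control period).
- cams.get_image(name): name is "scene" or "top"; returns a dict with "pixels" (420x560x3 uint8, red, green, blue), "mtx" (3x3 intrinsics, pixels), "R" (3x3) and "t" (3): a world point X has camera coordinates R X + t. Camera axes: x right, y down, z forward; pixel columns grow to the right and rows downward; lengths in m; the calibration is good to about 2 mm. A picture is of the moment at which its call begins. There is no depth.
- r.sign_off(): hands the job in, once; it reports no verdict.
The state is a dict: "t": time; "joints": joint angles; "joint_velocities": joint speeds; "tau": joint torques, N m; "tool_pos": TCP position; "eef_rot": TCP orientation; "contact_force": force on the tool from outside, world axes, zero at the start; "ft_torque": the same for the moment, N m; "grip_width": opening from 0.0 (shut) to 1.0 (fully open).
Only numpy, scipy, OpenCV 4.12 (cv2) and the standard library are available. Lean on these libraries where they do the work, as an engineer would, in place of code of your own. Each camera call takes 0.05 s, during which the arm holds its last target.

## Task

Roll the brass bar along the bench, pushing its side with the fingertips, up the nearer ramp of the blue V-rest and down into its groove, so that it lies still, seated along the groove and sticking out of the rest at both ends. Do not grasp it or lift it off what it rolls on, and leave the grey bar and all the other things on the bench where they are.

Things in the scene. Friction and masses are not known exactly. Their poses are not given: they have to be found in the camera images.
- brass_bar: Brass-coloured round bar, 40 mm diameter, 150 mm long, about 0.45 kg, dark bands near its ends, on either side of the V-rest, 160 to 200 mm off it (centres), within 0.1 rad of parallel to the groove and 15 mm of in line endwise. Polished, rolls freely, straight ahead; hard to steer. Origin at its centre (20 mm above the bench); x axis along it, either way; y and z turn as it rolls.
- v_rest: Blue V-rest fixed to the bench, groove along its x axis, 90 mm long. Origin on the bench under the groove's middle, z up. Across it (y, both sides alike): a ramp from the bench at 69 mm from the middle to a ridge 10 mm high at 14 mm, then a dark flank falls to the groove's bottom, 2 mm high. No side walls. A seated bar's centre is 25 mm above the bench; rolled in fast it jumps the far ridge.
- grey_bar: Grey plastic bar of the same size with black bands, lying on the other side of the rest, to be left alone. Origin at its centre, x axis along it.
- amber_bottle: Small amber jar with black cap, 36 mm diameter, 75 mm high at most, about 140 mm from the middle of the rest on the robot's side, beyond the groove's end; to be left alone. Origin under its centre.
- weight: Steel 200 g weight with knob, 30 mm diameter, 49 mm high, about 130 mm from the middle of the rest on the side away from the robot; to be left alone. Origin under its centre.
- beaker: Open glass beaker, 66 mm diameter, 85 mm high, on the right side; to be left alone. Origin under its centre.
- white_jar: White jar with blue cap, 52 mm diameter, 70 mm high at most, on the right side; to be left alone. Origin under its centre.
- dish: Flat greenish glass dish, 90 mm diameter, 14 mm high, on the left side; to be left alone. Origin under its centre.
There are look-alikes about, which are no part of the job. Of the things that look like the brass_bar, take the one that is farthest to the robot's right at the start.

How it is judged:
By the outcome, as a careful person would: the job done as asked, in the order asked, and still so for the second after the job is handed in, with the robot touching nothing.
It also fails if it takes over 48 s, if anything falls off the work surface, if the arm or the gripper's body presses on something with over 40 N, if the wrist force passes 120 N, or if a joint passes its speed limit or range.

## Working session

There is one attempt and no reset: what is moved stays moved. The work goes in short steps, Python scripts to look and compute and a shell command to move; the robot and the scene stay as the last step left them, time stands still between calls to the robot, and variables do not carry over. Pictures are saved under pics/ and viewed, and the job is handed in when it is done.

```bash
ls; mkdir -p pics; python3 - <<'E'
from cell import r,cams
import cv2
print(r.sense())
for n in("scene","top"):
    d=cams.get_image(n); cv2.imwrite(f"pics/{n}0.png",d["pixels"][:,:,::-1]); print(n,d["mtx"],d["R"],d["t"])
E
```

```text
pics
{'t': 0.0, 'joints': array([ 6.54052617e+01,  1.18842682e+01,  8.84070195e+01, -8.60004111e-05,
        7.98430099e+01, -8.62330966e+00]), 'joint_velocities': array([ 0.07605697, -0.0291388 , -0.0201604 , -0.10950612,  0.01179481,
       -0.06054902]), 'tau': array([-6.72976676e-04, -3.83030891e+01, -2.91585499e+01, -4.91297124e-04,
        1.07644251e-02, -1.14111899e-05]), 'tool_pos': array([0.15806981, 0.552451  , 0.40350674]), 'eef_rot': array([-1.79867208e+02, -2.00525819e-02,  1.64028563e+02]), 'contact_force': array([-0.1866222 ,  0.25281791, -0.45561537]), 'ft_torque': array([0.01278784, 0.0066324 , 0.03461707]), 'grip_width': 0.997949458993157}
scene [[464.23553966   0.         271.22777801]
 [  0.         464.23553966 207.63763496]
 [  0.           0.           1.        ]] [[-0.50305508  0.86406515 -0.01808322]
 [ 0.45937624  0.24960679 -0.85244937]
 [-0.7320581  -0.43713599 -0.52249696]] [ 0.2794721  -0.20477828  1.54335582]
top [[418.35374985   0.         273.89728246]
 [  0.         418.35374985 210.36837133]
 [  0.           0.           1.        ]] [[ 0.01173473 -0.99984565  0.0130753 ]
 [-0.99260014 -0.0132282  -0.12070618]
 [ 0.12086051 -0.01156209 -0.99260216]] [-0.03044716  0.55039171  1.32642629]
```

View pics/scene0.png

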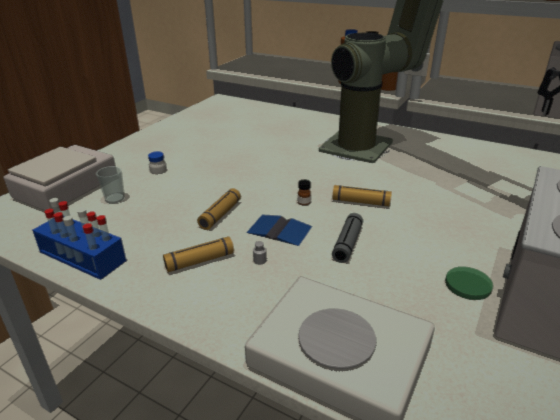

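View pics/top0.png

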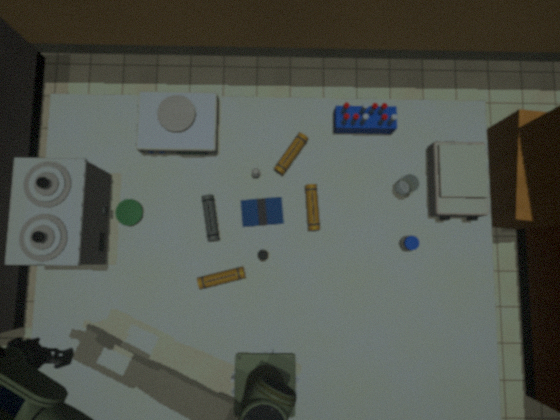

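Top view: robot base at (265,385). The V-rest is blue at (262,212) with a dark groove. There are three brass bars at (312,207), (291,153) and (221,277), and the grey one is at (210,218). The bar at (312,207), which is (220,208) in the scene view, is farthest right and parallel to the groove, so it's the target. Next I'll measure it.

```bash
cat > h.py <<'E'
import numpy as np,cv2
from cell import r,cams
def ray(d,u,v,z):
    R=np.array(d["R"]);t=np.array(d["t"]);K=np.array(d["mtx"])
    c=-R.T@t; w=R.T@np.linalg.inv(K)@np.array([u,v,1.]); return c+w*(z-c[2])/w[2]
def proj(d,X):
    q=d["mtx"]@(d["R"]@np.array(X)+d["t"]); return q[:2]/q[2]
def blobs(d,kind,amin=60):
    hsv=cv2.cvtColor(d["pixels"],cv2.COLOR_RGB2HSV); H,S,V=cv2.split(hsv)
    if kind=="brass": m=(H>9)&(H<28)&(S>110)&(V>60)
    if kind=="blue": m=(H>95)&(H<125)&(S>110)&(V>35)
    m=m.astype(np.uint8)*255
    m=cv2.morphologyEx(m,cv2.MORPH_CLOSE,np.ones((5,5),np.uint8))
    cs,_=cv2.findContours(m,cv2.RETR_EXTERNAL,cv2.CHAIN_APPROX_NONE)
    return [c for c in cs if cv2.contourArea(c)>amin],m
def axis(d,c,z):
    (u,v),(w,h),a=cv2.minAreaRect(c)
    b=cv2.boxPoints(((u,v),(w,h),a))
    P=np.array([ray(d,*p,z)[:2] for p in b])
    e1=P[1]-P[0];e2=P[2]-P[1]
    L,W=(e1,e2) if np.linalg.norm(e1)>np.linalg.norm(e2) else (e2,e1)
    an=np.degrees(np.arctan2(L[1],L[0])); an=(an+90)%180-90
    return P.mean(0),an,np.linalg.norm(L),np.linalg.norm(W)
E
python3 - <<'E'
from h import *
for n in("scene","top"):
  d=cams.get_image(n)
  for k,z in(("brass",.02),("blue",.006)):
    for c in blobs(d,k)[0]:
        print(n,k,cv2.minAreaRect(c)[0],cv2.contourArea(c),*[np.round(x,4) for x in axis(d,c,z)])
d=cams.get_image("top"); p=cv2.resize(d["pixels"][150:270,180:340],None,fx=5,fy=5,interpolation=cv2.INTER_CUBIC); cv2.imwrite("pics/c1.png",p[:,:,::-1])
d=cams.get_image("scene"); p=cv2.resize(d["pixels"][140:280,160:380],None,fx=3.6,fy=3.6,interpolation=cv2.INTER_CUBIC); cv2.imwrite("pics/c2.png",p[:,:,::-1])
E
```

```text
scene brass (3.5, 331.0) 62.0 [ 1.097  -0.2422] 56.2188 0.0539 0.0131
scene brass (41.32578659057617, 295.81219482421875) 247.5 [ 1.002  -0.2647] 63.448 0.1134 0.0209
scene brass (198.6283416748047, 253.74404907226562) 1021.0 [ 0.7419 -0.074 ] -34.2117 0.1575 0.0664
scene brass (218.25003051757812, 208.25001525878906) 606.5 [ 0.5611 -0.1502] 7.7129 0.1952 0.0675
scene brass (361.14617919921875, 195.33078002929688) 695.0 [0.3324 0.1442] -76.6165 0.1533 0.0763
scene blue (293.30767822265625, 232.0384521484375) 480.5 [0.5496 0.0582] 8.4912 0.1113 0.0715
scene blue (78.75861358642578, 245.60345458984375) 3170.5 [ 0.8359 -0.3642] 89.2401 0.3291 0.1913
scene blue (263.59014892578125, 224.49179077148438) 334.5 [ 0.5555 -0.0208] 6.7341 0.1199 0.0577
scene blue (155.5, 156.5) 103.5 [ 0.3862 -0.5278] 41.5773 0.0691 0.043
top brass (220.5363006591797, 277.6512756347656) 420.0 [0.3323 0.1451] -75.9183 0.1483 0.0337
top brass (311.99700927734375, 206.96176147460938) 395.5 [ 0.5658 -0.1489] 4.3314 0.1478 0.0331
top brass (517.9727783203125, 180.0368194580078) 721.0 [ 0.6669 -0.8372] 4.8428 0.2802 0.0574
top brass (290.843994140625, 152.8920135498047) 385.0 [ 0.7469 -0.0783] -33.4476 0.1515 0.0346
top brass (531.5, 118.0) 238.5 [ 0.8807 -0.8965] -89.0486 0.0929 0.0566
top blue (411.00006103515625, 242.50003051757812) 138.0 [ 0.4533 -0.4776] -45.5165 0.0454 0.0436
top blue (249.88279724121094, 212.59310913085938) 352.5 [0.5458 0.0556] 5.6686 0.0843 0.0518
top blue (273.4918212890625, 210.40985107421875) 344.5 [ 0.5541 -0.0225] 5.7128 0.0841 0.0506
top blue (365.5, 119.0) 1408.0 [ 0.873  -0.3334] -89.0409 0.2099 0.0921
```

View pics/c1.png

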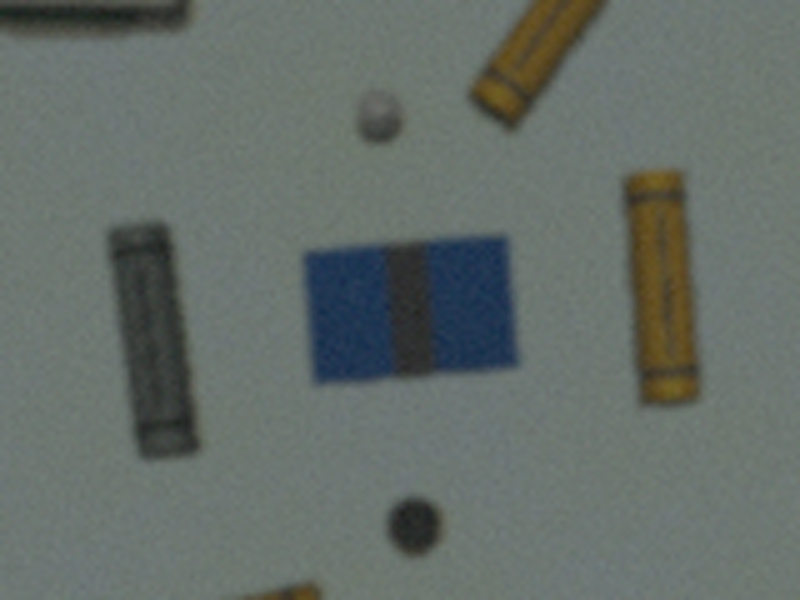

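View pics/c2.png

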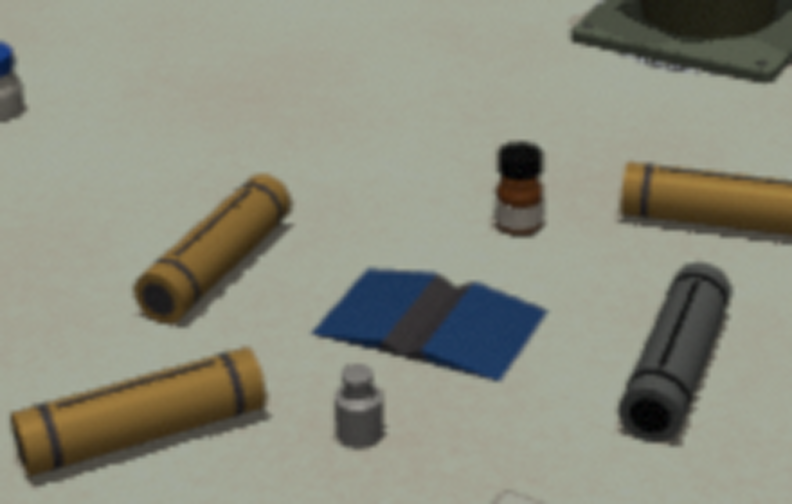

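```bash
cat >> h.py <<'E'
C=np.array([.550,.0165]); G=np.radians(5.9); UX=np.array([np.cos(G),np.sin(G)]); UY=np.array([-np.sin(G),np.cos(G)])
from scipy.spatial.transform import Rotation as Ro
def gpos(p): q=np.array(p[:2])-C; return np.round([q@UX*1e3,q@UY*1e3],1)
def shift(gx,gy,ztip,tipd=.160):   # mm in groove frame -> rows
    s=r.sense(); Rm=Ro.from_euler("xyz",s["eef_rot"],degrees=True).as_matrix()
    w=np.r_[C+UX*gx/1e3+UY*gy/1e3, ztip+tipd]
    d=Rm.T@(w-s["tool_pos"])*100
    ty=np.degrees(np.arctan2(Rm[1,1],Rm[0,1])); turn=(5.9-ty+90)%180-90
    print("t",round(s["t"],2),"shift cm",np.round(d,2),"turn units",round(-turn/6,2),"ty",round(ty,2),"F",np.round(s["contact_force"],1),"g",gpos(s["tool_pos"]),"z",round(s["tool_pos"][2],4))
def bar(n="top",z=.02):
    d=cams.get_image(n); 
    for c in blobs(d,"brass")[0]:
        p,a,L,W=axis(d,c,z)
        if abs(p[0]-.555)<.06 and -.3<p[1]<.12: print("bar",gpos(p),"yaw",round(a,1),"L",np.round([L,W],3))
    return d
E
python3 -c "
from h import *
print(r.tips_ahead); shift(1,-215,.15); print(Ro.from_euler('xyz',r.sense()['eef_rot'],degrees=True).as_matrix().round(3))"
```

```text
0.1734
t 0.3 shift cm [-60.53 -60.67   9.47] turn units 11.35 ty 74.03 F [-0.1  0.2 -0.1] g [-334.6  573.6] z 0.4043
[[-0.961  0.275 -0.   ]
 [ 0.275  0.961 -0.001]
 [ 0.    -0.001 -1.   ]]
```

```bash
python3 -m crank '[[[-7,-7,0,1.2,8.5],[-10,-10,0,2,8.5],[-13,-13,0,3,8.5],[-16,-16,0,4,8.5],[-19,-19,0,5,8.5],[-22,-22,0,6,8.5],[-25,-25,0,7,8.5],[-28,-28,0,8,8.5]]]'; python3 -c "
from h import *
shift(1,-215,.15)"
```

```text
t: 0.97
tool_pos: [0.3202, 0.2595, 0.4049]
eef_rot: [179.9, 0.0, 115.8]
contact_force: [1.3, 0.2, 0.4]
grip_width: 0.995
t 0.97 shift cm [-52.13   2.9    9.5 ] turn units 3.31 ty 25.77 F [1.3 0.2 0.4] g [-203.6  265.4] z 0.4049
```

```bash
python3 -m crank '[[[-4,0.2,0,0.5,8.5],[-8,0.4,0,1,8.5],[-12,0.7,0,1.5,8.5],[-16,0.9,1,2,8.5],[-20,1.1,2,2.5,8.5],[-24,1.3,3,3,8.5],[-28,1.5,4,3.3,8.5],[-31,1.7,5,3.3,8.5]]]'; python3 -c "
from h import *
shift(1,-215,.15)"
```

```text
t: 1.63
tool_pos: [0.4723, -0.0127, 0.3546]
eef_rot: [179.9, 0.1, 96.0]
contact_force: [1.3, 0.9, 0.7]
grip_width: 0.998
t 1.63 shift cm [-19.41   8.07   4.5 ] turn units 0.02 ty 6.05 F [1.3 0.9 0.7] g [-80.3 -21. ] z 0.3546
```

```bash
python3 -m crank '[[[-3,1.2,0.6,0,8.5],[-6,2.4,1.2,0,8.5],[-9,3.6,1.8,0,8.5],[-12,4.8,2.5,0,8.5],[-15,6,3.2,0,8.5],[-17,7,3.8,0,8.5],[-18.6,7.7,4.2,0,8.5],[-19.4,8.0,4.5,0,8.5]]]'; python3 -c "
from h import *
shift(1,-215,.012)
d=cams.get_image('top');cv2.imwrite('pics/t1.png',d['pixels'][:,:,::-1]);bar()
d=bar('scene');p=cv2.resize(d['pixels'][100:300,120:400],None,fx=2.8,fy=2.8);cv2.imwrite('pics/s1.png',p[:,:,::-1])"
```

```text
t: 2.3
tool_pos: [0.5726, -0.1962, 0.309]
eef_rot: [180.0, 0.0, 96.1]
contact_force: [0.4, 0.2, -0.0]
grip_width: 0.996
t 2.3 shift cm [-0.11  0.04 13.7 ] turn units 0.04 ty 6.12 F [ 0.4  0.2 -0. ] g [   0.6 -213.8] z 0.309
bar [  29.2 -167.1] yaw 4.0 L [0.087 0.033]
bar [  -5.8 -166.5] yaw 6.3 L [0.193 0.072]
```

View pics/s1.png

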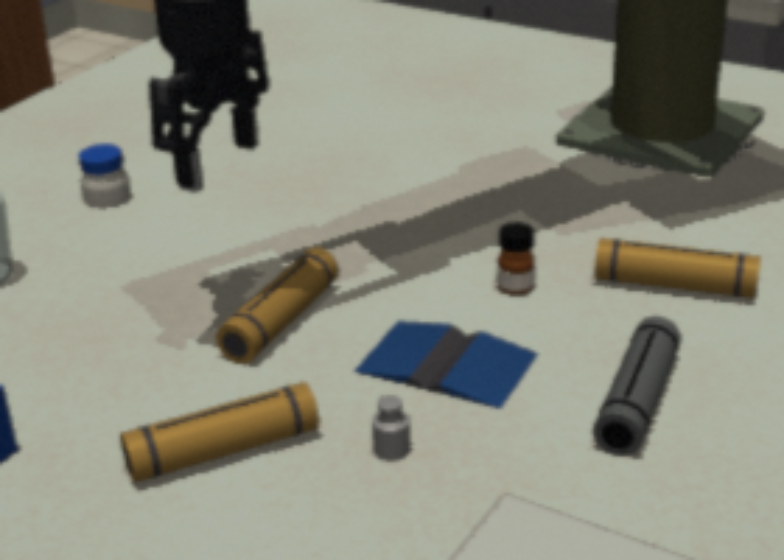

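The gripper stands behind the bar, with the near fingertip at about (188,167) in full-image pixels. I'll check tip depth before going low.

```bash
python3 -m crank '[[[0,0,2,0,8.5],[0,0,4,0,8.5],[0,0,6,0,8.5],[0,0,8,0,8.5],[0,0,9.8,0,8.5],[0,0,11,0,8.5],[0,0,11.7,0,8.5],[0,0,12,0,8.5]]]'; python3 -c "
from h import *
shift(1,-215,.012)
d=bar('scene');p=cv2.resize(d['pixels'][120:260,140:300],None,fx=4.2,fy=4.2,interpolation=cv2.INTER_CUBIC)
s=r.sense()
for L,col in((.160,(255,0,0)),(.173,(0,255,0))):
  for sg in(-1,1):
   for e in(-.011,.011):
    X=np.r_[s['tool_pos'][:2]+sg*.057*UX+e*UY, s['tool_pos'][2]-L]
    q=(proj(d,X)-[140,120])*4.2; cv2.circle(p,tuple(int(v) for v in q),3,col,-1)
cv2.imwrite('pics/s2.png',p[:,:,::-1])"
```

```text
t: 3.12
tool_pos: [0.5714, -0.193, 0.189]
eef_rot: [-179.9, -0.1, 96.3]
contact_force: [0.1, -0.5, 0.1]
grip_width: 0.996
t 3.12 shift cm [-0.45  0.13  1.69] turn units 0.06 ty 6.28 F [ 0.1 -0.5  0.1] g [  -0.3 -210.6] z 0.189
bar [  -7.  -166.4] yaw 6.3 L [0.195 0.072]
```

View pics/s2.png

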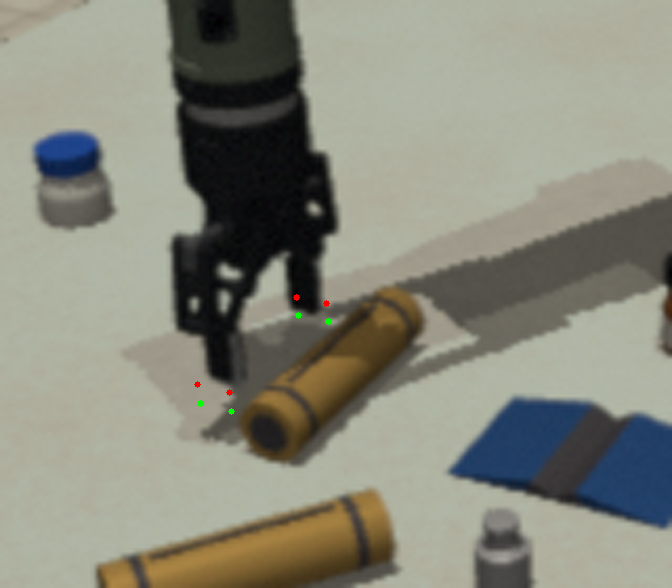

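The tips agree with 160 mm ahead when open (red dots). Going to working height and just behind the bar.

```bash
python3 -m crank '[[[0,0,0.5,-0.06,8.5],[0,0.1,1,-0.06,8.5],[0,0.1,1.4,-0.06,8.5],[0.2,0.1,1.6,-0.06,8.5],[0.5,0.1,1.6,-0.06,8.5],[0.8,0.1,1.6,-0.06,8.5]]]'; python3 -c "
from h import *
shift(1,-54,.012)
bar();bar('scene')"
```

```text
t: 3.67
tool_pos: [0.5719, -0.1857, 0.1736]
eef_rot: [-180.0, -0.0, 96.6]
contact_force: [-0.2, 0.3, -0.0]
grip_width: 0.992
t 3.67 shift cm [14.94  0.17  0.16] turn units 0.11 ty 6.57 F [-0.2  0.3 -0. ] g [   1.  -203.4] z 0.1736
bar [  43.4 -165.8] yaw -0.0 L [0.057 0.03 ]
bar [  -7.  -166.4] yaw 6.3 L [0.195 0.072]
```

```bash
python3 -m crank '[[[0.2,0,0,0.1,8.5],[0.4,0,0,0.1,8.5],[0.6,0,0,0.1,8.5],[0.8,0,0,0.1,8.5],[1.1,0,0,0.1,8.5],[1.4,0,0,0.1,8.5],[1.7,0,0,0.1,8.5],[2.0,0,0,0.1,8.5]]]'; python3 -c "
from h import *
shift(1,-54,.012)
d=bar('scene');p=cv2.resize(d['pixels'][120:260,140:300],None,fx=4.2,fy=4.2,interpolation=cv2.INTER_CUBIC);cv2.imwrite('pics/s3.png',p[:,:,::-1])"
```

```text
t: 4.43
tool_pos: [0.5696, -0.1656, 0.1736]
eef_rot: [-180.0, -0.0, 96.0]
contact_force: [-0.1, -0.2, 1.0]
grip_width: 0.996
t 4.43 shift cm [12.92  0.04  0.17] turn units 0.01 ty 5.99 F [-0.1 -0.2  1. ] g [   0.8 -183.2] z 0.1736
bar [  -6.3 -152.5] yaw 6.1 L [0.192 0.071]
```

View pics/s3.png

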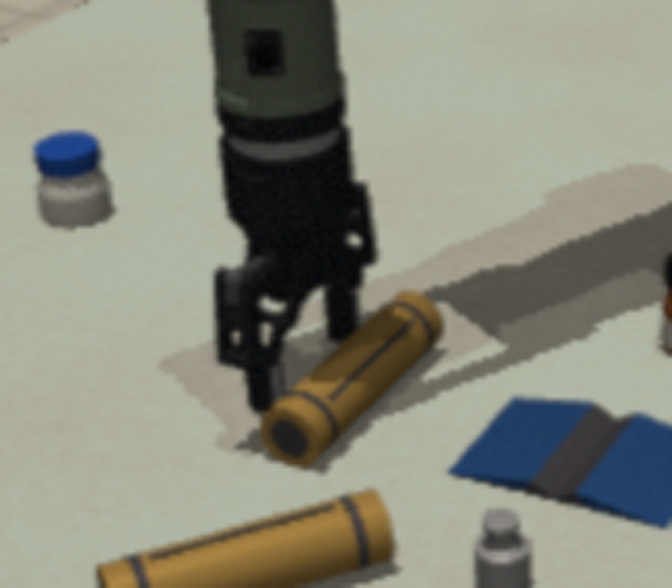

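The bar is rolling, with its centre 31 mm ahead of the tool axis as expected. I'll continue at an even pace.

```bash
python3 -m crank '[[[0.3,0,0,0,8.5],[0.6,0,0,0,8.5],[0.9,0,0,0,8.5],[1.2,0,0,0,8.5],[1.5,0,0,0,8.5],[1.8,0,0,0,8.5],[2.1,0,0,0,8.5],[2.4,0,0,0,8.5]]]' | head -2;  python3 -m crank '[[[0.3,0,0,0,8.5],[0.6,0,0,0,8.5],[0.9,0,0,0,8.5],[1.2,0,0,0,8.5],[1.5,0,0,0,8.5],[1.8,0,0,0,8.5],[2.1,0,0,0,8.5],[2.4,0,0,0,8.5]]]'; python3 -c "
from h import *
shift(1,-54,.012)
d=bar('scene');p=cv2.resize(d['pixels'][120:280,140:340],None,fx=3.8,fy=3.8,interpolation=cv2.INTER_CUBIC);cv2.imwrite('pics/s4.png',p[:,:,::-1])"
```

```text
t: 5.15
tool_pos: [0.5671, -0.1418, 0.1737]
t: 5.82
tool_pos: [0.5646, -0.118, 0.1737]
eef_rot: [180.0, 0.0, 96.0]
contact_force: [-0.1, 0.1, 0.1]
grip_width: 0.995
t 5.82 shift cm [8.13 0.04 0.17] turn units 0.01 ty 5.98 F [-0.1  0.1  0.1] g [   0.7 -135.3] z 0.1737
```

View pics/s4.png

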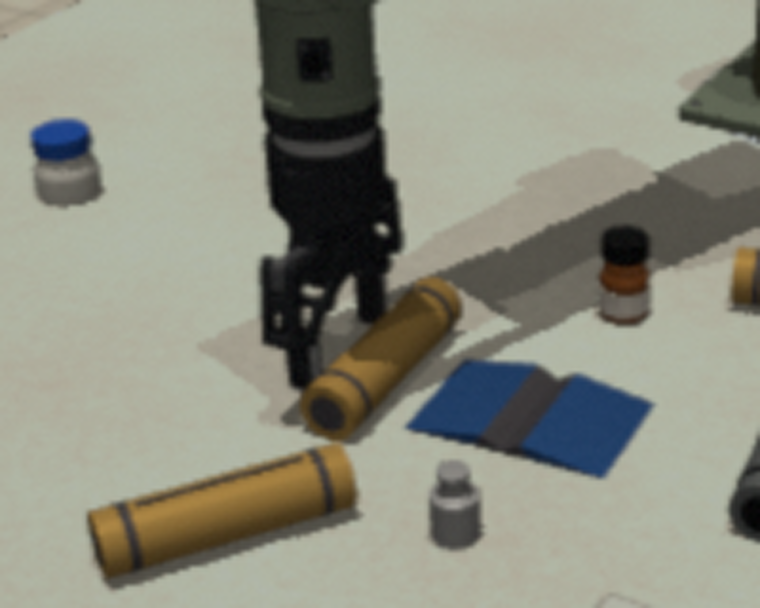

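The bar is parallel to the groove and touches both fingers. The foot of the ramp comes next.

```bash
python3 -m crank '[[[0.3,0,0,0,8.5],[0.6,0,0,0,8.5],[0.9,0,0,0,8.5],[1.2,0,0,0,8.5],[1.5,0,0,0,8.5],[1.8,0,0,0,8.5],[2.1,0,0,0,8.5],[2.4,0,0,0,8.5]]]' | head -2;  python3 -m crank '[[[0.3,0,0,0,8.5],[0.6,0,0,0,8.5],[0.9,0,0,0,8.5],[1.2,0,0,0,8.5],[1.5,0,0,0,8.5],[1.8,0,0,0,8.5],[2.1,0,0,0,8.5],[2.4,0,0,0,8.5]]]'; python3 -c "
from h import *
shift(1,-54,.012)
d=bar('scene');p=cv2.resize(d['pixels'][120:280,140:340],None,fx=3.8,fy=3.8,interpolation=cv2.INTER_CUBIC);cv2.imwrite('pics/s5.png',p[:,:,::-1])"
```

```text
t: 6.53
tool_pos: [0.5621, -0.0941, 0.1737]
t: 7.2
tool_pos: [0.5598, -0.0705, 0.1739]
eef_rot: [180.0, 0.0, 96.0]
contact_force: [0.2, -2.6, 1.6]
grip_width: 0.998
t 7.2 shift cm [3.36 0.02 0.19] turn units 0.01 ty 5.99 F [ 0.2 -2.6  1.6] g [  0.8 -87.6] z 0.1739
bar [ -6.1 -56.3] yaw 4.6 L [0.192 0.07 ]
```

View pics/s5.png

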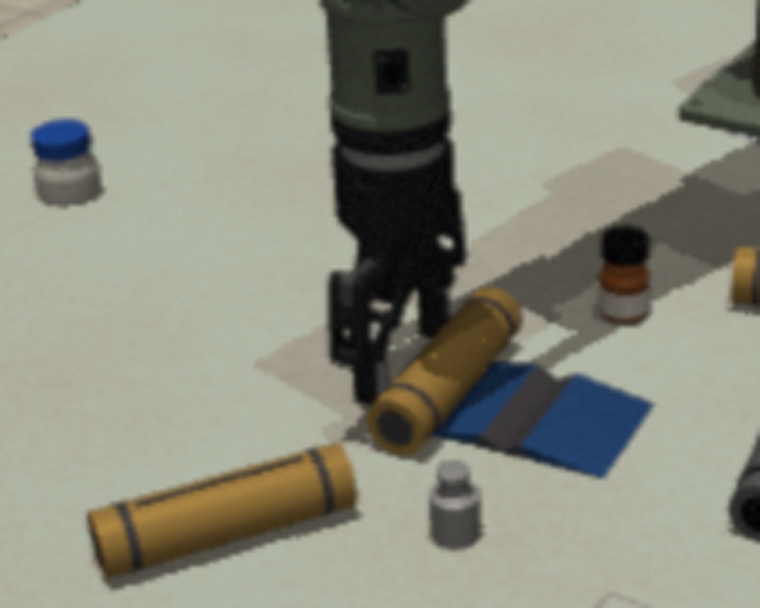

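Bar is partly up the ramp (axis about -56 mm), square to the fingers, and takes a 2.6 N push. I'll slow down for the ridge.

```bash
python3 -m crank '[[[0.3,0,0,0,8.5],[0.6,0,0,0,8.5],[0.9,0,0,0,8.5],[1.2,0,0,0,8.5],[1.5,0,0,0,8.5],[1.8,0,0,0,8.5],[2.1,0,0,0,8.5],[2.4,0,0,0,8.5]]]' | head -4;  python3 -m crank '[[[0.2,0,0,0,8.5],[0.4,0,0,0,8.5],[0.6,0,0,0,8.5],[0.8,0,0,0,8.5],[1.0,0,0,0,8.5],[1.2,0,0,0,8.5],[1.3,0,0,0,8.5],[1.4,0,0,0,8.5]]]'; python3 -c "
from h import *
shift(1,-42,.012)
d=bar('scene',.029);p=cv2.resize(d['pixels'][120:280,140:340],None,fx=3.8,fy=3.8,interpolation=cv2.INTER_CUBIC);cv2.imwrite('pics/s6.png',p[:,:,::-1])"
```

```text
t: 7.92
tool_pos: [0.5571, -0.0464, 0.1737]
eef_rot: [-180.0, 0.0, 96.0]
contact_force: [-0.4, -1.3, 1.0]
t: 8.58
tool_pos: [0.5557, -0.0326, 0.1737]
eef_rot: [-180.0, -0.0, 96.0]
contact_force: [-0.8, -2.0, 0.9]
grip_width: 0.999
t 8.58 shift cm [0.74 0.04 0.17] turn units 0.01 ty 5.99 F [-0.8 -2.   0.9] g [  0.6 -49.4] z 0.1737
bar [ -6. -21.] yaw 8.4 L [0.203 0.063]
```

View pics/s6.png

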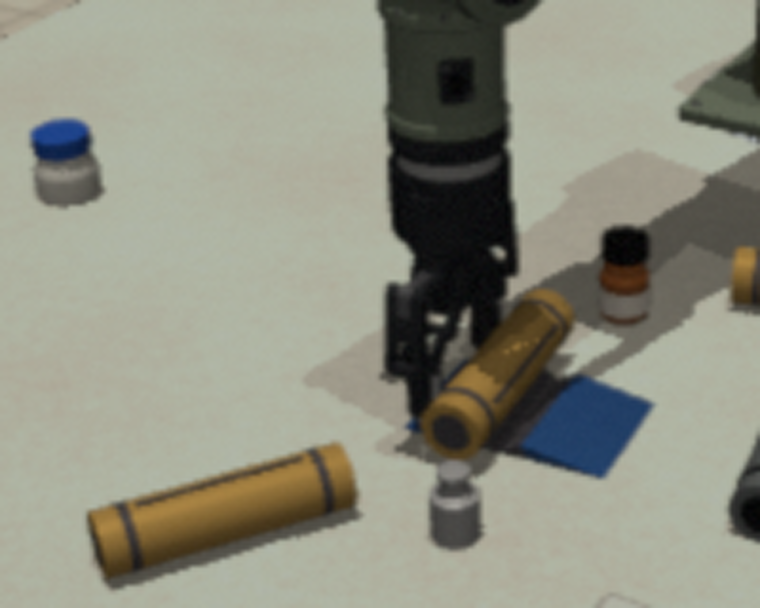

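Bar at the ridge (about -19 mm). Last few millimetres slowly, then stop and let it drop.

```bash
python3 -m crank '[[[0.15,0,0,0,8.5],[0.3,0,0,0,8.5],[0.4,0,0,0,8.5],[0.5,0,0,0,8.5],[0.6,0,0,0,8.5],[0.7,0,0,0,8.5],[0.7,0,0,0,8.5],[0.7,0,0,0,8.5]]]'; python3 -c "
from h import *
shift(1,-42,.012)
d=bar('scene',.025);p=cv2.resize(d['pixels'][120:280,140:340],None,fx=3.8,fy=3.8,interpolation=cv2.INTER_CUBIC);cv2.imwrite('pics/s7.png',p[:,:,::-1])"
```

```text
t: 9.3
tool_pos: [0.5548, -0.0255, 0.1735]
eef_rot: [-180.0, -0.0, 96.0]
contact_force: [0.6, 0.0, -0.0]
grip_width: 0.998
t 9.3 shift cm [0.03 0.05 0.15] turn units 0.02 ty 6.0 F [ 0.6  0.  -0. ] g [  0.5 -42.3] z 0.1735
bar [-9.3  1.7] yaw 7.9 L [0.205 0.061]
```

View pics/s7.png

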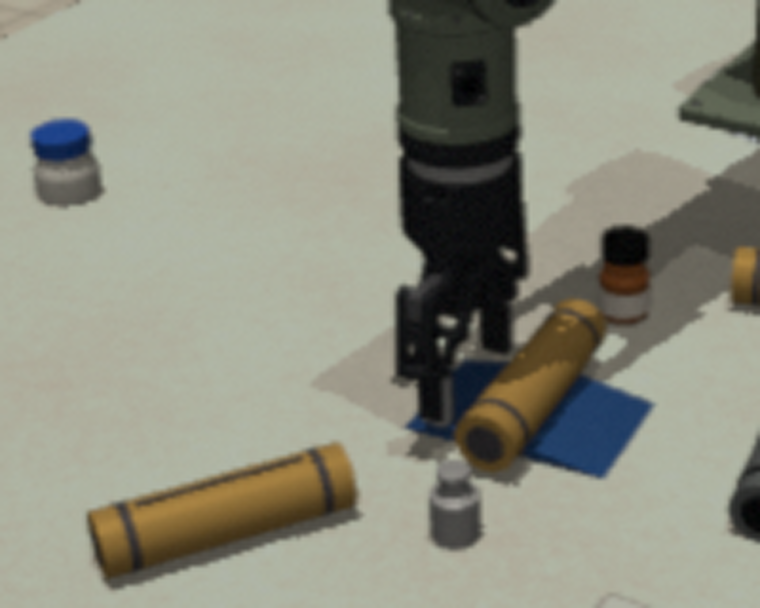

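It dropped into the groove (axis about +2 mm) and is off the fingers. I'll back off, rise clear, and check that it's still.

```bash
python3 -m crank '[[[-0.5,0,0,0,8.5],[-1.5,0,0,0,8.5],[-3,0,0,0,8.5],[-5,0,-0.5,0,8.5],[-7,0,-2,0,8.5],[-9,0,-4,0,8.5],[-11,0,-7,0,8.5],[-13,0,-10,0,8.5]]]';  python3 -m crank '[[[-2,0,-2,0,8.5],[-4,0,-4,0,8.5],[-6,0,-6,0,8.5],[-8,0,-8,0,8.5],[-10,0,-9,0,8.5],[-12,0,-9,0,8.5],[-13,0,-9,0,8.5],[-13,0,-9,0,8.5]]]'; python3 -c "
from h import *
for i in range(2):
  d=bar('scene',.025)
  e=bar('top',.025)
p=cv2.resize(d['pixels'][120:280,140:400],None,fx=3,fy=3,interpolation=cv2.INTER_CUBIC);cv2.imwrite('pics/s8.png',p[:,:,::-1])
p=cv2.resize(e['pixels'][140:290,180:340],None,fx=4,fy=4,interpolation=cv2.INTER_CUBIC);cv2.imwrite('pics/t8.png',p[:,:,::-1])"
```

```text
t: 10.02
tool_pos: [0.5678, -0.1568, 0.2738]
eef_rot: [-179.9, -0.1, 95.9]
contact_force: [0.4, -0.9, -0.5]
grip_width: 0.996
t: 10.68
tool_pos: [0.5816, -0.2872, 0.3635]
eef_rot: [-180.0, 0.0, 95.8]
contact_force: [-0.1, 0.6, -0.2]
grip_width: 0.995
bar [-4.8  0.5] yaw 7.7 L [0.2  0.06]
bar [1.3 0.2] yaw 4.6 L [0.149 0.034]
bar [-4.8  0.5] yaw 7.7 L [0.2  0.06]
bar [1.3 0.3] yaw 5.2 L [0.15  0.034]
```

View pics/s8.png

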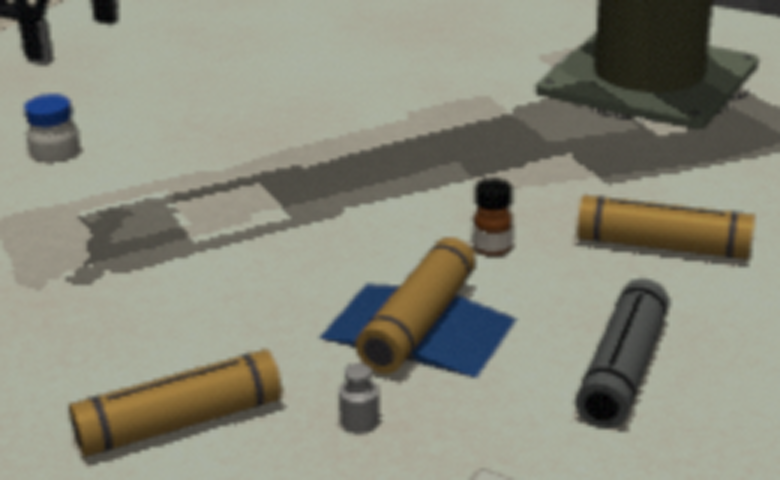

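View pics/t8.png

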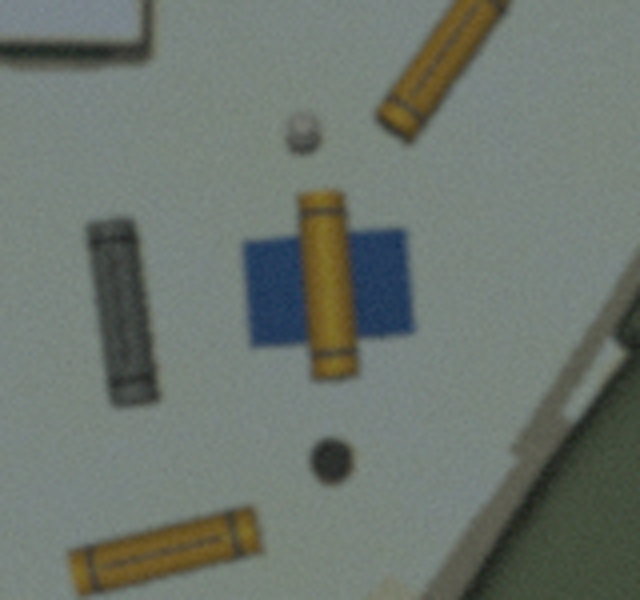

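The bar lies still in the groove. Its axis is 0.3 mm off the middle, it sits 1 mm off endwise, and it overhangs both ends, with everything else in place. Handing in.

```bash
python3 -c "
from h import *
bar('top',.025); s=r.sense(); print(s['t'],s['contact_force']); print(r.sign_off())"
```

```text
bar [1.2 0.1] yaw 4.8 L [0.15  0.034]
10.9333 [-1.54130177  0.58236596  0.05118893]
the job is handed in; nothing more can be done
None
```

I rolled the rightmost brass bar along the bench with both open fingertips behind it, up the nearer ramp and over the ridge. It dropped into the groove by itself. I then backed off, rose clear and handed the job in at about 11 s.

**Last checks:**
- **Seating:** The top view puts the bar's axis 0.1–0.3 mm from the groove's middle. It is about 1 mm off centre endwise, so it sticks out about 30 mm at each end.
- **Stillness:** Repeated pictures showed no movement, and the gripper touched nothing.
- **Other things:** In the last pictures the grey bar, the look-alikes, the amber bottle and the weight stood where they were. I did not measure any of them again. The beaker and dish were outside those close-ups, and the arm did not come near them.

**Disagreements:** The bar's measured angle was 4.6–5.2° from the top camera and 7.7° from the scene camera, against about 5.9° for the groove. The endwise position also differed, at +1 mm (top) and -5 mm (scene). I trusted the top view because the scene camera sees the bar at a slant, which skews its outline.

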